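# Load a plate into a drill jig and clamp it

## Task

Load the bored aluminium plate into the drill jig: with the fingers only push it, lying flat on the jig's base and never lifted or tipped, under the low bush plate until it is fully home against the end stop with its side along the fence. Then push the cam lever round from its open position until it reaches its stop and lies parallel to the fence, so that the plate is clamped. Leave the other things on the bench where they are.

Things in the scene. Friction and masses are not known exactly. Their poses are not given: they have to be found in the camera images.
- jig: Drill jig fixed to the bench; dark steel base 360 (x) x 200 (y) x 12 mm. Origin: centre of the base's underside, on the bench, z up; 'jig frame' below means this one, in mm. The bare apron where the plate starts is x -180 to 17; the plate is fed along +x. Home centre of the plate: x 85, y 28; its rear edge is then at x 20, in the open, 28 in front of the bush plate.
- bush_plate (a point): Centre of the underside of the bush plate, the low bridge: dark steel with four drill bushes, jig frame x 48 to 122, y -50 to 100, underside at z 24.5 (12.5 above the base: 2.5 over the plate), top z 36.5, bushes up to z 42.5. It rests on the fence and on a leg (x 64 to 122, y -50 to -30). Axes as the jig's.
- fence (a point): Foot of the fence's inner face, at jig frame x -80, y 78, on top of the base. The fence is a straight steel bar along the whole +y edge of the base, face at y 78 all along, 22 wide, 12.5 tall above the base. Axes as the jig's.
- end_stop (a point): Foot of the end stop's face, at jig frame x 150, y 28, on top of the base. The end stop is a steel block 22 (x) x 80 (y) x 18 tall, just behind the bush plate. Axes as the jig's.
- home (a point): Point on top of the jig's base where the plate's origin is when the plate is home; axes as the jig's.
- plate: Loose aluminium plate, 0.25 to 0.4 kg, 130 (x) x 100 (y) x 10 mm, 40 mm bore through the middle; origin at the centre of its underside. Starts flat on the jig's apron, its x axis within 0.3 rad of the jig's x, its centre 150 to 180 mm short of home in x and 20 to 50 mm further from the fence than at home. Slides with ordinary metal friction, 1 to 4 N.
- cam_pivot (a point): Axis of the cam clamp, at jig frame x 36, y -40.6, on top of the base, across the plate from the fence, just before the leg. A steel cam disc here (11 tall, reaching 19 mm from the axis at most) turns with the lever. The lever is a steel bar from the axis, 10 wide, 78 long, at z 25 to 34 above the bench, with a black ball at its end. Axes as the jig's.
- cam (a joint): Cam lever angle (rad). 0: lever points along jig -y, away from the fence (open). Grows clockwise seen from above, past the apron side, to 1.571: lever points along jig -x, parallel to the fence, at its stop (closed, plate pressed on the fence). Starts -0.3 to 0.2; a plate along the fence then clears the cam by 3 mm. Stays where left; takes about 0.1 N m, up to 0.3 near the end.
- cam_knob (a point): Centre of the black ball, 22 mm diameter, at the end of the cam lever, 80 mm from the pivot axis, 31.5 mm above the bench.
- oiler: Bystander: green pump oil can with brass spout, 72 mm diameter, 160 tall, standing beyond the end-stop end of the jig; origin at the centre of its foot. Leave alone.
- handwheel: Bystander: bright steel three-spoked handwheel lying flat, 126 mm diameter, 30 tall, on the bench beyond the fence; origin under its centre. Leave alone.
- chuck_key: Bystander: T-shaped steel drill chuck key lying flat, 78 x 70 x 17 mm, on the bench beyond the end-stop end of the jig; origin under its middle. Leave alone.
- drill_block: Bystander: wooden block 50 x 130 x 35 mm with five drill bits standing in it (115 mm tall over all), on the bench beyond the fence; origin under its centre. Leave alone.
There are look-alikes about, which are no part of the job. What is meant by the plate is not yellow, and is the smaller of those in its own colour.

How it is judged:
By the outcome, as a careful person would: the job done as asked, in the order asked, and still so for the second after the job is handed in, with the robot touching nothing.
It also fails if it takes over 67 s, if anything falls off the work surface, if the arm or the gripper's body presses on something with over 40 N, if the wrist force passes 120 N, or if a joint passes its speed limit or range.

## Robot

A 6-joint arm with a two-finger parallel gripper is mounted at the origin on the work surface. World frame = base frame: x ahead of the robot, y to its left, z up, the work surface at z = 0. Lengths are in m, angles in rad, forces in N, time in s.
With the tool pointing down it reaches from about 0.275 to 0.875 m from the base axis. Payload 12.5 kg.
Tool frame: the origin (TCP) lies at the very end of the fingers, on their centre line; the grasp point (between the pads) lies 19 mm behind it; x points along the fingers, y is the direction in which the jaws open and shut, and the axes are right-handed (so a half turn about x gives the same grasp; the last joint's range is limited). The gripper opens to 85 mm and grips with 20 to 120 N. Pads are 22 mm wide; open, the fingers measure 114 mm over their backs; the gripper's body (76 mm by 85 mm) begins 54 mm behind the grasp point. The pads swing forward as they close: fully open they stand 13 mm farther back than shut.
Start: joints at [-1.435, 0.351, 1.652, -0, 1.139, -0.085], TCP at [0.12, -0.537, 0.231] pointing down, gripper open.
Joint ranges: [-2.75, 2.75], [-0.79, 2.1], [0.01, 2.65], [-1.57, 4.71], [0.07, 3.14], [-2.87, 2.87]. Speed limits (rad/s): [2.22, 2.22, 2.79, 3.14, 3.14, 3.14].

## Interface

Orientations are given as a 3x3 rotation matrix whose columns are the frame's x, y, z axes.
In Python, from bench import manip gives the robot as it stands. Calls block until the motion is done:
- manip.move_ptp(position, orientation): joint-space move of the TCP to a pose.
- manip.move_l(position, attitude=None, max_speed=0.15): straight line of the TCP; attitude=None keeps the orientation; max_speed is the mean speed in m/s.
- manip.move_j(angles): joint-space move.
- manip.set_gripper(opening, effort=None): opening from 0.0 (shut) to 1.0 (fully open); effort is the grip in N (None keeps the last); returns when the fingers have stopped.
- manip.dwell(seconds).
- manip.inverse_kinematics(position, orientation): joint angles nearest the present ones, or None.
- manip.grab_frame(name): name is "scene" or "side" or "wrist"; returns (picture, depth): 384x512x3 uint8, red, green, blue; 384x512 float32, m along the optical axis (not along the pixel's ray), 0 where there is no reading.
- manip.get_calibration(name): a dict with "camera_matrix" (3x3 intrinsics, pixels), "R" (3x3) and "t" (3): a world point X has camera coordinates R X + t. Camera axes: x right, y down, z forward; pixel columns grow to the right and rows downward; lengths in m; the calibration is good to about 2 mm. A picture is of the moment at which its call begins: read the wrist's pose just before it. get_calibration takes no time and is no camera call; for the wrist camera it gives the pose at the moment of the call.
A pose or a line that the arm cannot do raises manip.Unreachable and nothing moves.
- manip.sign_off(): hands the job in, once; it reports no verdict.
Trained networks look in the newest picture that a camera, given by its name, has taken for a name from the list of things; names that differ only in an ending like _2 or _b are one class to them, and where a whole thing is asked for, a point or a joint stands for the part that bears it (a point fixed in the world has none). Each returns a list of dicts, best first, with "confidence" (0 to 1); they miss things now and then, are a little off and sometimes report something else, mostly with a low value. They report only what shows in the picture. A call takes as long as a camera call. They do not tell look-alikes from the thing itself.
- manip.look_for(camera, name): "at" ([x, y, z] in m, in world coordinates, good to about 4 mm: the middle of the surface that is visible of it).
Readings, each from a call of its own:
- manip.current_time(): time.
- manip.current_qpos(): joint angles.
- manip.current_joint_vel(): joint speeds.
- manip.current_joint_torque(): joint torques, N m.
- manip.current_ee_pos(): TCP position.
- manip.current_tcp_rot(): TCP orientation.
- manip.current_force(): force on the tool from outside, world axes, zero at the start.
- manip.current_ft_torque(): the same for the moment, N m.
- manip.current_grip_width(): opening from 0.0 (shut) to 1.0 (fully open).
Only numpy, scipy, OpenCV 4.12 (cv2) and the standard library are available. Lean on these libraries where they do the work, as an engineer would, in place of code of your own. Each camera call takes 0.05 s, during which the arm holds its last target. There are 200 camera calls.

## Working session

There is one attempt and no reset: what is moved stays moved. The work goes in short steps, each a Python script; the robot and the scene stay as the last script left them, time stands still between calls to the robot, and variables do not carry over. Pictures are saved under pics/ and viewed, about 8 in all and at most 12, crops included, and the job is handed in when it is done.

```bash
mkdir -p pics; ls
python3 - <<'E'
from bench import manip as m
import cv2,numpy as np
for c in ("scene","side"):
    p,d=m.grab_frame(c); cv2.imwrite(f"pics/{c}0.png",cv2.cvtColor(p,cv2.COLOR_RGB2BGR)); np.save(f"pics/{c}0.npy",d)
    k=m.get_calibration(c); print(c,-k["R"].T@k["t"],k["R"][2])
    for n in ("jig","plate","cam_knob","bush_plate","end_stop","oiler","handwheel"):
        print(n,[(np.round(o["at"],3).tolist(),round(o["confidence"],2)) for o in m.look_for(c,n)])
print(m.current_time())
a=cv2.imread("pics/scene0.png");b=cv2.imread("pics/side0.png")
cv2.imwrite("pics/both.png",cv2.resize(np.hstack([a,b]),None,fx=.78,fy=.78))
E
```

```text
pics
scene [1.1082122  0.0693985  0.91861063] [-0.54297654 -0.0325812  -0.83911557]
jig [([0.617, -0.025, 0.014], 0.79), ([0.583, 0.085, 0.021], 0.53)]
plate [([0.34, 0.195, 0.013], 0.97), ([0.587, 0.085, 0.023], 0.95), ([0.622, 0.34, 0.014], 0.81)]
cam_knob [([0.546, -0.028, 0.035], 0.58)]
bush_plate [([0.622, -0.024, 0.012], 0.62), ([0.547, -0.029, 0.032], 0.26)]
end_stop [([0.62, -0.026, 0.014], 0.73), ([0.77, 0.06, 0.019], 0.17)]
oiler [([0.685, -0.207, 0.061], 0.88)]
handwheel [([0.769, 0.058, 0.023], 0.9)]
side [0.03436106 0.69283492 0.77825674] [ 0.45738608 -0.60584223 -0.65096326]
jig [([0.582, -0.001, 0.014], 0.9), ([0.534, -0.028, 0.036], 0.32)]
plate [([0.609, 0.351, 0.014], 0.97), ([0.577, 0.097, 0.023], 0.89)]
cam_knob [([0.531, -0.025, 0.035], 0.63)]
bush_plate [([0.58, 0.001, 0.012], 0.65)]
end_stop [([0.582, -0.0, 0.009], 0.7), ([0.538, -0.23, 0.014], 0.15)]
oiler [([0.66, -0.206, 0.051], 0.96)]
handwheel [([0.755, 0.062, 0.013], 0.81)]
0.8
```

View pics/scene0.png

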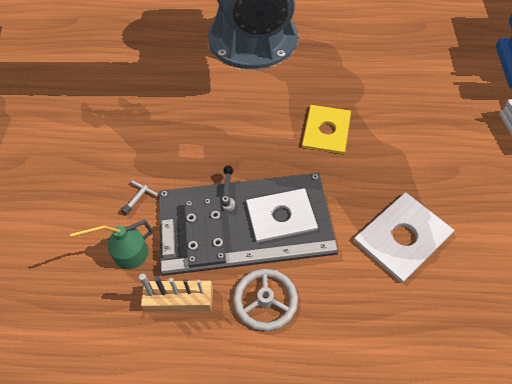

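The scene picture shows the jig, with base corners near (160,192), (330,175), (337,258) and (163,272) px. The feed direction (+x) points image-left (world −y), and the fence is along the bottom (world +x).

Things that could be taken for the plate:
- Small grey plate on the apron at (282,214)
- Large grey plate at (404,234)
- Yellow plate at (327,128)

I choose the one at (282,214), which is the smaller grey one. The lever knob is at (228,170). Next I look from above with the wrist camera.

Run:
```python
from bench import manip as m
import cv2,numpy as np
print(m.current_tcp_rot().round(2).tolist() if hasattr(m.current_tcp_rot(),'round') else m.current_tcp_rot())
R=np.array([[0,1,0],[0,0,-1],[-1,0,0]],float).T  # placeholder
# tool x down, tool y along world x (jig y) -> z = x cross y
x=np.array([0,0,-1.]);y=np.array([1.,0,0]);R=np.c_[x,y,np.cross(x,y)]
best=None
for s in (1,-1):
    Rs=np.c_[x,s*y,np.cross(x,s*y)]
    q=m.inverse_kinematics([.58,.04,.4],Rs); print(s,q)
    if q is not None and (best is None or abs(q[5])<abs(best[1][5])): best=(s,q)
s,q=best; m.move_j(q)
c=m.get_calibration("wrist"); p,d=m.grab_frame("wrist")
print(m.current_time(),-c["R"].T@c["t"],c["R"].round(2).tolist())
np.savez("pics/w0.npz",p=p,d=d,K=c["camera_matrix"],R=c["R"],t=c["t"])
cv2.imwrite("pics/w0.png",cv2.cvtColor(p,cv2.COLOR_RGB2BGR))
```

```text
[[0.0, 0.22, -0.98], [-0.0, -0.98, -0.22], [-1.0, 0.0, 0.0]]
1 [-1.12114658e-02  2.99675100e-01  1.31389228e+00 -4.44089210e-16
  1.52802528e+00 -1.12114658e-02]
-1 None
3.525 [0.57961664 0.11085571 0.54203214] [[1.0, -0.0, -0.0], [-0.0, -0.96, 0.28], [-0.0, -0.28, -0.96]]
```

View pics/w0.png

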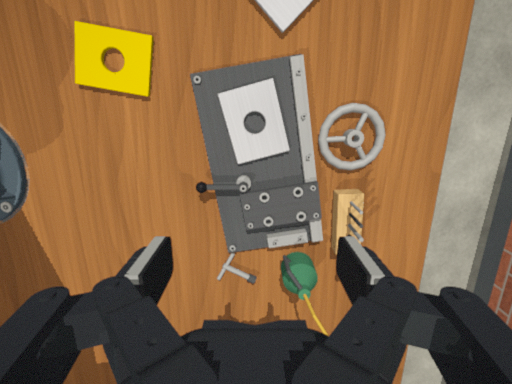

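The wrist picture from above shows the whole jig. Base corners are near (193,76), (302,55), (322,241) and (230,250), the plate's bore is at (255,122) px, the lever knob at (201,187), the pivot at (244,184), and the fence is on the right. Now I fit the poses from the depth.

```bash
cat > fit.py <<'E'
import numpy as np,cv2
def cloud(d,K,R,t):
    v,u=np.mgrid[:d.shape[0],:d.shape[1]]
    P=np.stack([(u-K[0,2])*d/K[0,0],(v-K[1,2])*d/K[1,1],d],-1)
    return (P-t)@R
def comp(mask,seed):
    n,l=cv2.connectedComponents(mask.astype(np.uint8),connectivity=4)
    return l==l[seed[1],seed[0]]
def rect(W,mask):
    (c,(a,b),th)=cv2.minAreaRect((W[mask][:,:2]*1000).astype(np.float32))
    return np.array(c),a,b,th
E
python3 - <<'E'
import numpy as np,cv2
from fit import *
f=np.load("pics/w0.npz");W=cloud(f["d"],f["K"],f["R"],f["t"]);p=f["p"].astype(int);z=W[...,2]
br=p.mean(2);sat=p.max(2)-p.min(2)
print("bench z",np.median(z[200:240,130:180]),"base",np.median(z[100:140,205:212]),"plate",np.median(z[95:105,245:260]),"fence",np.median(z[100:120,301:306]))
ok=(f["d"]>0)
jig=comp((z>.006)&(z<.03)&(sat<40)&ok,(210,110))
jig=cv2.morphologyEx(jig.astype(np.uint8),cv2.MORPH_OPEN,np.ones((15,15)))>0
print("jig",rect(W,jig),jig.sum())
pl=comp((z>.0175)&(z<.03)&(br>130)&ok,(255,95)); print("plate",rect(W,pl),pl.sum())
bore=comp(~pl,(255,122)); print("bore",(W[bore][:,:2].mean(0)*1000),bore.sum())
v,u=np.where((br<45)&(z>.025)&(z<.05)); k=(abs(u-201)<12)&(abs(v-187)<12); print("knob",W[v[k],u[k]].mean(0),W[v[k],u[k]][:,2].max(),k.sum())
o=p.astype(np.uint8)[...,::-1].copy(); o[jig^ (cv2.erode(jig.astype(np.uint8),np.ones((3,3)))>0)]=(0,0,255); o[pl^(cv2.erode(pl.astype(np.uint8),np.ones((3,3)))>0)]=(0,255,0)
cv2.imwrite("pics/f0.png",cv2.resize(o[40:270,170:370],None,fx=2.5,fy=2.5))
E
```

```text
bench z -0.000622239264837357 base 0.011417370627939346 plate 0.021540892546936113 fence 0.0242822176073554
jig (array([592.47283936,   9.22163391]), 199.64187622070312, 358.6937561035156, 9.323540687561035) 12785
plate (array([580.09741211,  86.58182526]), 100.01914978027344, 130.14382934570312, 14.964435577392578) 3616
bore [580.09393542  86.47977565] 402
knob [ 0.47956867 -0.03196699  0.03928426] 0.042718998871937475 63
```

View pics/f0.png

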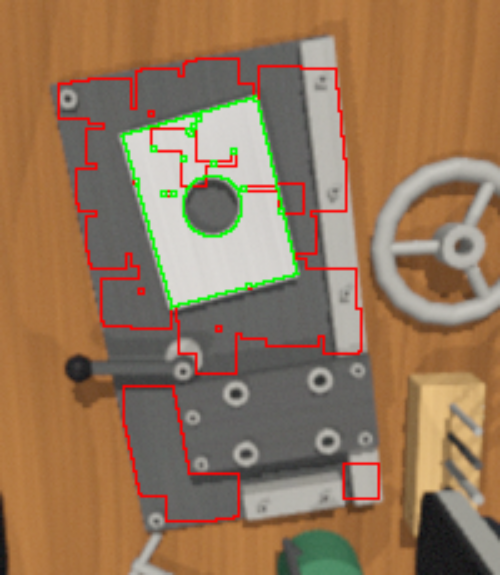

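The sizes agree with the description: base 199.6 × 358.7 mm, plate 100 × 130 mm, and the expected heights. In the jig frame the plate is at about (−78, 0) with yaw +5.6°. The cam is at about 0.17 rad, which is in range. Next I push the plate onto the fence with two spread fingers.

```bash
cat > jig.py <<'E'
import numpy as np
from bench import manip as m
th=np.radians(9.32); O=np.array([.5925,.0092])
ex=np.array([np.sin(th),-np.cos(th)]); ey=np.array([np.cos(th),np.sin(th)])
def w(x,y,z): return np.r_[O+ex*x/1e3+ey*y/1e3,z/1e3]
def j(p): d=(np.array(p)[:2]-O)*1e3; return np.array([d@ex,d@ey,p[2]*1e3])
def rot(a):  # tool down, tool y at jig angle a
    y=np.r_[ex*np.cos(a)+ey*np.sin(a),0]; x=np.array([0,0,-1.]); return np.c_[x,y,np.cross(x,y)]
def F():
    f=np.array(m.current_force()); return np.array([f[:2]@ex,f[:2]@ey,f[2]])
def creep(p0,p1,step,stop,speed=.03,base=None):
    p0,p1=np.array(p0,float),np.array(p1,float);n=int(np.ceil(np.linalg.norm(p1-p0)/step)); b=F() if base is None else base
    for i in range(1,n+1):
        p=p0+(p1-p0)*i/n; m.move_l(w(*p),max_speed=speed); f=F()-b
        if stop(f): break
    return p,f
E
python3 - <<'E'
from jig import *
m.set_gripper(.6); 
for a in (0,np.pi):
    R=rot(a); q=m.inverse_kinematics(w(-80,-82,60),R); print(a,q)
    if q is not None and abs(q[5])<2.4: break
m.move_ptp(w(-80,-82,60),R); print(m.current_time())
m.move_l(w(-80,-82,24)); b=F(); print("base",b)
p,f=creep((-80,-82,24),(-80,-82,2),1.,lambda f:f[2]>4,.02,b)
print("touch",p,f,j(m.current_ee_pos()),m.current_grip_width(),m.current_time())
E
```

```text
0 [ 5.66738884e-02  5.23745768e-01  1.89707566e+00 -4.44089210e-16
  7.20771228e-01  1.46480553e+00]
5.2833
base [-0.41121165  0.64945958  0.42935879]
touch [-80. -82.   8.] [ 0.3612935  -4.51460562 12.34621214] [-79.98583414 -81.93034007   8.74090943] 0.603793653982602 9.675
```

Run:
```python
from jig import *
m.move_l(w(-80,-82,10.8)); b=F(); print(b)
m.move_l(w(-80,-40,10.8),max_speed=.04); print(F()-b)
p,f=creep((-80,-40,10.8),(-80,-27,10.8),1.,lambda f:f[1]<-14,.03,b)
print(p,f,j(m.current_ee_pos()),m.current_time())
m.move_l(w(-80,-45,10.8),max_speed=.06); m.move_l(w(-80,-45,60))
m.set_gripper(.6)
# toward rear of the plate, jaws along jig y
R=rot(np.pi/2); print(m.inverse_kinematics(w(-175,28,60),R))
m.move_l(w(-140,-45,110)); m.move_ptp(w(-175,28,90),R); print(j(m.current_ee_pos()),m.current_time())
c=m.get_calibration("wrist"); p,d=m.grab_frame("wrist")
import cv2; np.savez("pics/w1.npz",p=p,d=d,K=c["camera_matrix"],R=c["R"],t=c["t"]); cv2.imwrite("pics/w1.png",p[...,::-1])
```

```text
[0.2821689  0.16375955 0.37842484]
[ 0.06201932 -0.64129646 -0.79343664]
[-80.  -30.   10.8] [  1.33452832 -16.56936478  11.13358635] [-80.0646566  -32.88214378  10.45854431] 13.625
[ 2.30162442e-01  6.84671125e-01  1.58001438e+00 -4.44089210e-16
  8.76907145e-01  6.74977562e-02]
[-174.61029382   27.79283036   89.7024652 ] 16.7417
```

View pics/w1.png

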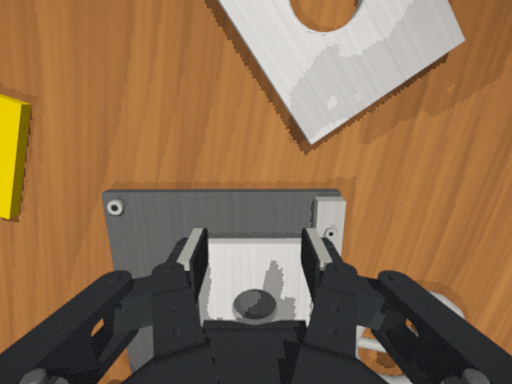

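The plate now lies parallel to the fence, with its rear edge at row 240 px. The tool stopped at jig y −32.9, which means the plate's centre is at y ≈ 28. Next is the feed push.

Run:
```python
from jig import *
m.move_l(w(-173,27.5,10.8),max_speed=.08); b=F(); print(b)
m.move_l(w(-100,28,10.8),max_speed=.04); print(F()-b,j(m.current_ee_pos()))
p,f=creep((-100,28,10.8),(-4,28.7,10.8),8,lambda f:abs(f[0])>14 or abs(f[1])>20,.05,b)
print(p,f,j(m.current_ee_pos()),m.current_time())
if p[0]>-4.5:
    p,f=creep(p,(15,28.7,10.8),1.,lambda f:abs(f[0])>16,.04,b)
    print(p,f,j(m.current_ee_pos()),m.current_time())
```

```text
[ 0.36841389 -0.03292603  0.65753842]
[-4.1864633  -2.54112858  1.24115516] [-100.02060331   27.81931269   10.72482248]
[-4.  28.7 10.8] [ 0.10316855 -0.09164715 -1.16784265] [-3.55418767 28.73870028 10.81445686] 23.8083
[12.  28.7 10.8] [-19.31146204   1.07618536   2.78719418] [ 9.5188515  28.59805983 10.79118626] 27.8083
```

Run:
```python
from jig import *
from fit import *
m.move_l(w(-15,28.6,10.8),max_speed=.06); m.move_l(w(-15,28.6,80)); m.set_gripper(0)
m.move_ptp(w(60,-40,220),rot(np.pi/2))
c=m.get_calibration("wrist"); p,d=m.grab_frame("wrist"); print(m.current_time())
np.savez("pics/w2.npz",p=p,d=d,K=c["camera_matrix"],R=c["R"],t=c["t"]); cv2.imwrite("pics/w2.png",p[...,::-1])
W=cloud(d,c["camera_matrix"],c["R"],c["t"]); D=W[...,:2]-O; X=D@ex*1e3;Y=D@ey*1e3;z=W[...,2]
br=p.mean(2)
for y in (-10,5,15,28,40,55,65):
    k=(abs(Y-y)<2)&(z>.0165)&(z<.024)&(X>-60)&(X<48)&(d>0); print(y,X[k].min().round(1),X[k].max().round(1),k.sum())
for x in (24,30):
    k=(abs(X-x)<2)&(z>.0165)&(z<.0235)&(br>110)&(d>0)&(Y>-30)&(Y<90); print(x,np.percentile(Y[k],[0,2,98,100]).round(1))
k=(br<50)&(z>.026)&(z<.05)&(X<70)&(X>0)&(Y<-100)&(Y>-135); print("knob",X[k].mean(),Y[k].mean(),k.sum())
```

```text
30.325
-10 19.7 47.9 85
5 19.7 47.9 78
15 19.7 47.8 80
28 19.8 48.0 77
40 19.8 47.9 80
55 19.8 48.0 77
65 19.8 47.9 76
24 [-28.9 -21.6  80.8  86.7]
30 [-30.  -27.6  81.2  89.7]
knob 23.22155917751064 -118.31861058065476 192
```

View pics/w2.png

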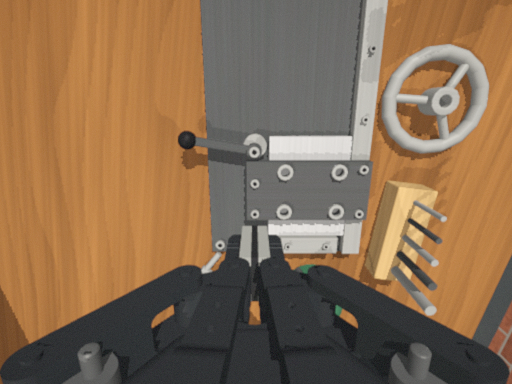

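The rear edge is at jig x 19.8 right across the plate's width, and the plate's side is on the fence, so the plate is home. The lever still points to its knob at (187,140) px. Now I close the cam.

Run:
```python
from jig import *
r=52
def pose(phi,off=16,z=17.5):
    d=np.array([-np.sin(phi),-np.cos(phi)]);n=np.array([-np.cos(phi),np.sin(phi)])
    c=np.array([36,-40.6])+r*d-off*n; return w(c[0],c[1],z),rot(np.pi/2-phi),n
ph=0.17
P,R,_=pose(ph,30,70); m.move_ptp(P,R)
P,R,_=pose(ph,30); m.move_l(P,max_speed=.08); b=F(); print(b,m.current_time())
P,R,_=pose(ph,17); m.move_l(P,max_speed=.05); print(F()-b)
while ph<1.66:
    ph+=.08 if ph<1.4 else .02
    P,R,n=pose(ph); m.move_l(P,R,max_speed=.05); f=F()-b; fp=-(f[:2]@n)
    if ph>1.3 : print(round(ph,2),round(fp,1),f.round(1),end=' ')
    if fp>17 or abs(f).max()>30: break
print(ph,j(m.current_ee_pos()),m.current_time())
```

```text
[0.32531387 0.05535246 0.24663635] 31.8167
[ 0.51953833 -0.37143497  0.00316625]
1.37 0.9 [-0.6 -1.   0.2] 1.45 1.6 [ 0.1 -1.6 -0.6] 1.47 4.7 [ 0.9 -4.6  0.6] 1.49 4.5 [-0.3 -4.5 -0.8] 1.51 4.7 [ 0.5 -4.7 -0.8] 1.53 3.9 [ 0.4 -3.9 -1.5] 1.55 4.2 [ 0.3 -4.2 -1.3] 1.57 4.6 [-0.4 -4.6 -1.9] 1.59 8.7 [ 0.7 -8.7  2. ] 1.61 15.5 [  1.5 -15.6   6.9] 1.63 19.8 [  3.1 -20.    9.5] 1.6300000000000003 [-16.91332362 -56.45048088  17.16383098] 38.4833
```

Run:
```python
from jig import *
from fit import *
m.move_l(w(-17,-80,18),max_speed=.06); m.move_l(w(-17,-80,120)); m.move_ptp(w(60,-40,220),rot(np.pi/2))
c=m.get_calibration("wrist"); p,d=m.grab_frame("wrist"); print(m.current_time())
cv2.imwrite("pics/w3.png",p[...,::-1])
W=cloud(d,c["camera_matrix"],c["R"],c["t"]); D=W[...,:2]-O; X=D@ex*1e3;Y=D@ey*1e3;z=W[...,2];br=p.mean(2)
for y in (-10,28,65):
    k=(abs(Y-y)<2)&(z>.0165)&(z<.024)&(X>-25)&(X<48)&(d>0); print(y,X[k].min().round(1))
k=(br<50)&(z>.026)&(z<.05)&(X<-25)&(X>-65)&(Y<-20)&(Y>-60); print("knob",X[k].mean(),Y[k].mean(),k.sum())
s,_=m.grab_frame("scene"); cv2.imwrite("pics/s3.png",s[...,::-1])
```

```text
41.5
-10 20.3
28 20.3
65 20.3
knob -42.479566674191666 -41.432157754475114 250
```

View pics/w3.png

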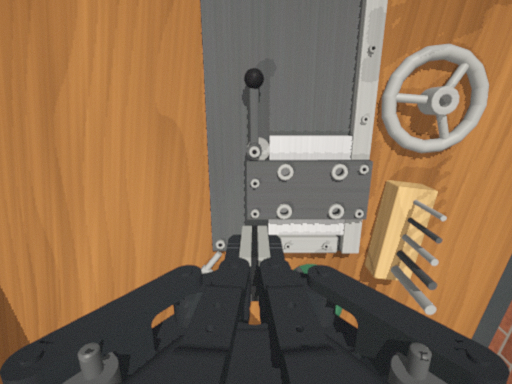

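The lever lies parallel to the fence, with its knob at (254,78) px, jig (−42.5, −41.4). The plate's rear edge is at x 20.3, square across, and the bystanders look undisturbed. The arm is clear, so I hand the job in.

```bash
python3 -c "
from bench import manip as m
print(m.current_force(), m.current_time()); m.sign_off()"
```

```text
[ 0.29511568  0.26263309 -0.32123849] 41.55
the job is handed in; nothing more can be done
```

The plate is loaded and clamped, and the job was handed in at 41.6 s of the 67 s allowed. With the fingers I pushed the smaller grey plate flat onto the fence, then under the bush plate to the end stop. I then swung the cam lever round to its stop.

- **Plate home:** its rear edge measured jig x 20.3 mm (nominal 20) and square across the width. It read 19.8 mm before clamping, a 0.5 mm difference that is within camera accuracy or a slight move towards the stop.
- **Fence:** the side push stopped with the plate's centre at about y 28 mm, the home value. After clamping I checked this only by eye in the picture.
- **Cam:** the knob ended at jig (−42.5, −41.4) mm, about 1.56 rad, and the push force rose to about 20 N at the stop.
- **Clearance:** the arm was clear and the wrist force close to zero at hand-in. In the last wrist picture the handwheel and drill block had not moved. The oiler and chuck key were mostly hidden by the gripper, and I saved the final scene picture without viewing it.
- **Failed checks:** none failed. One fence-side measurement was unusable because it picked up the fence as well.

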